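# Close the garlic crock with its double lid and take off the outer lid

### The job

Pick up the two-part lid by the tall wooden knob and lower it gently, both lids together, onto the crock that stands open with the garlic in it, until the inner lid sits fully home; then let go of the knob. Next lift the ceramic outer lid off alone, by its collar, leaving the wooden inner lid seated, and finish while still holding the outer lid level and still in the gripper, clear above the height of the inner lid's knob. Do not take the two lids apart before they are on the crock, and leave both crocks, the lid on the other crock and the things around where they are.

Things in the scene. Friction and masses are not known exactly. Their poses are not given: they have to be found in the camera images.
- crock_a: A white ceramic crock, loose, 0.8 kg, 99 mm across, 85 mm high, rim 92 mm across, mouth 83 mm, floor 6 mm thick. Origin: centre of underside, z up. One of two alike: one is open with the garlic in it, the other has its inner lid on; which is which changes. An inner lid is fully home when its flange rests on the rim, its origin 71 mm above the crock's.
- crock_b: The other white ceramic crock, loose, 0.8 kg, 99 mm across, 85 mm high, rim 92 mm across, mouth 83 mm, floor 6 mm thick. Origin: centre of underside, z up. One of two alike: one is open with the garlic in it, the other has its inner lid on; which is which changes. An inner lid is fully home when its flange rests on the rim, its origin 71 mm above the crock's.
- inner_lid: Pale wooden inner half of the two-part lid: plug 77 mm across, 14 mm deep, chamfered foot; flange 97 mm across at 14 to 20 mm above the origin; 12 mm stem; knob 22 mm across at 46 to 74 mm. Origin: centre of the plug's bottom, z up. Stands on its plug on the worktop at the start, the outer lid resting on its flange, so gripping the knob carries both. About 0.15 kg.
- outer_lid: White ceramic outer half, about 0.2 kg: plate 110 mm across, 6 mm thick; skirt 12 mm down from it (102 mm inside); open collar, 58 mm across outside, 48 inside, up to 26 mm above the origin, to grip across its outside. The inner lid's knob passes freely through it, its top 28 mm standing out. Origin: centre of plate underside; 20 mm above the inner lid's when nested, held by weight alone.
- fitted_lid: The lid already on the other crock, shaped like the inner lid: plug 77 mm across, 14 mm deep, chamfered foot; flange 97 mm across at 14 to 20 mm above the origin; 12 mm stem; knob 22 mm across at 46 to 74 mm. Origin: centre of the plug's bottom, z up. Not to be touched.
- garlic_bulb: White garlic bulb, about 60 mm across and 58 mm high, lying in the open crock, its top below the lid's plug. Origin: centre of its underside.
- salt_shaker: Bystander: salt shaker, 44 mm across, 90 mm high, origin at its underside.
- pepper_mill: Bystander: wooden pepper mill, 58 mm across, 170 mm high, origin at its underside.
- blue_mug: Bystander: blue mug, 64 x 93 mm, 53 mm high, origin at its underside.
- lemon: Bystander: lemon, 71 x 53 mm, 51 mm high, origin at its underside.

How it is judged:
On the way:
1. both lids, still nested, stand on the open crock with the inner lid fully home, and the fingers have let go of it (((horizontal distance between inner_lid and crock_a below 0.006 m and z of inner_lid in the frame of crock_a between 0.066 and 0.075 m and angle between each of inner_lid, fitted_lid's own z axis and vertical below 0.08 rad and horizontal distance between garlic_bulb and crock_a below 0.04 m and horizontal distance between fitted_lid and crock_b below 0.006 m and z of fitted_lid in the frame of crock_b between 0.066 and 0.075 m) or (horizontal distance between inner_lid and crock_b below 0.006 m and z of inner_lid in the frame of crock_b between 0.066 and 0.075 m and angle between each of inner_lid, fitted_lid's own z axis and vertical below 0.08 rad and horizontal distance between garlic_bulb and crock_b below 0.04 m and horizontal distance between fitted_lid and crock_a below 0.006 m and z of fitted_lid in the frame of crock_a between 0.066 and 0.075 m)) and z of outer_lid in the frame of inner_lid between 0.016 and 0.026 m and contact force between the fingers and inner_lid below 0.2 N), for 0.2 s.
At the end, for the whole second after the job is handed in: Inner lid home in the garlic crock (within 6 mm of its axis, origin 66 to 75 mm above the crock's, tilt under 0.08 rad), other crock still lidded, crocks upright; the fingers hold the outer lid (over 1 N), still, tilt under 0.2 rad, origin over 96 mm above the inner lid's, touching nothing else (((horizontal distance between inner_lid and crock_a below 0.006 m and z of inner_lid in the frame of crock_a between 0.066 and 0.075 m and angle between each of inner_lid, fitted_lid's own z axis and vertical below 0.08 rad and horizontal distance between garlic_bulb and crock_a below 0.04 m and horizontal distance between fitted_lid and crock_b below 0.006 m and z of fitted_lid in the frame of crock_b between 0.066 and 0.075 m) or (horizontal distance between inner_lid and crock_b below 0.006 m and z of inner_lid in the frame of crock_b between 0.066 and 0.075 m and angle between each of inner_lid, fitted_lid's own z axis and vertical below 0.08 rad and horizontal distance between garlic_bulb and crock_b below 0.04 m and horizontal distance between fitted_lid and crock_a below 0.006 m and z of fitted_lid in the frame of crock_a between 0.066 and 0.075 m)) and z of outer_lid in the frame of inner_lid above 0.096 m and angle between outer_lid's own z axis and vertical below 0.2 rad and contact force between the fingers and outer_lid above 1 N and contact force between each of outer_lid, the fingers and inner_lid below 0.1 N and contact force between outer_lid and fitted_lid below 0.05 N and contact force between outer_lid and crock_a below 0.05 N and contact force between outer_lid and crock_b below 0.05 N and linear speed of outer_lid below 0.03 m/s and angle between each of crock_a, crock_b's own z axis and vertical below 0.1 rad); the arm keeps its last pose, push and grip.
It fails at once if the two lids come apart (more than 15 mm) while the inner lid is not fully home on the open crock ((z of outer_lid in the frame of inner_lid above 0.035 m or horizontal distance between outer_lid and inner_lid above 0.015 m) and not ((horizontal distance between inner_lid and crock_a below 0.006 m and z of inner_lid in the frame of crock_a between 0.066 and 0.075 m and angle between each of inner_lid, fitted_lid's own z axis and vertical below 0.08 rad and horizontal distance between garlic_bulb and crock_a below 0.04 m and horizontal distance between fitted_lid and crock_b below 0.006 m and z of fitted_lid in the frame of crock_b between 0.066 and 0.075 m) or (horizontal distance between inner_lid and crock_b below 0.006 m and z of inner_lid in the frame of crock_b between 0.066 and 0.075 m and angle between each of inner_lid, fitted_lid's own z axis and vertical below 0.08 rad and horizontal distance between garlic_bulb and crock_b below 0.04 m and horizontal distance between fitted_lid and crock_a below 0.006 m and z of fitted_lid in the frame of crock_a between 0.066 and 0.075 m))).
It fails at once if the lids are dropped: the inner lid moves faster than 0.35 m/s with no finger on it (contact force between the fingers and inner_lid below 0.05 N and linear speed of inner_lid above 0.35 m/s).
It fails at once if a crock is pushed more than 25 mm or tipped (distance of any of crock_a, crock_b from where it was at the start of the episode above 0.025 m or angle between any of crock_a, crock_b's own z axis and vertical above 0.25 rad).
It fails at once if the lid on the other crock is moved more than 25 mm (distance of fitted_lid from where it was at the start of the episode above 0.025 m).
It fails at once if a bystander is moved more than 30 mm (distance of any of salt_shaker, pepper_mill, blue_mug, lemon from where it was at the start of the episode above 0.03 m).
It also fails if it takes over 54 s, if anything falls off the work surface, if the arm or the gripper's body presses on something with over 40 N, if the wrist force passes 120 N, or if a joint passes its speed limit or range.

### The arm

A 7-joint arm with a two-finger parallel gripper is mounted at the origin on a cart in front of the work surface, level with it; the furniture and walls round the work are solid. World frame = base frame: x ahead of the robot, y to its left, z up, the work surface at z = 0. Lengths are in m, angles in rad, forces in N, time in s.
With the tool pointing down it reaches from about 0.425 to 0.875 m from the base axis. Payload 4.7 kg.
Tool frame: the origin (TCP) lies on the centre line of the jaws, within the pads' length; the fingertips stand 25 mm ahead of it and the grasp point (between the pads) lies 6 mm ahead of it (r.nose_length is the distance from the TCP to the fingertips, in m); z points along the fingers, y is the line along which they close (so a half turn about z gives the same grasp; the last joint's range is limited). The gripper opens to 85 mm and grips with 20 to 120 N. Pads are 22 mm wide; open, the fingers measure 114 mm over their backs; the gripper's body (76 mm by 85 mm) begins 54 mm behind the grasp point. The pads swing forward as they close: fully open they stand 13 mm farther back than shut.
Start: joints at [1.174, 0.321, -0.07, 1.45, 0.023, 1.371, -0.057], TCP at [0.26, -0.596, 0.256] pointing down, gripper open.
Joint ranges: [-2.86, 2.86], [-0.3, 2.09], [-1.38, 1.24], [0.06, 2.45], [-1.56, 4.7], [0.09, 2.05], [-2.69, 2.69]. Speed limits (rad/s): [2.57, 2.57, 3.14, 3.14, 3.14, 3.14, 3.14].

### API

Orientations are given as a rotation vector (axis times angle).
In Python, from plant import r, vision gives the robot as it stands. The module is installed in compiled form; this text tells all that it offers.
- The arm moves only by the tool arm_command, never from a script. Its argument "motion" is a list of rows, each a list of 7 numbers: the shift along the world's x, y, z each as a share of 0.1 m, from -1 to 1, then the turn, a rotation vector about the world's x, y, z each as a share of 4 degrees, from -1 to 1, then the opening, from -1 (shut) to 1 (fully open). In form: [[x, y, z, wx, wy, wz, gripper], ...]. A call has 1 to 5 rows; each row shifts and turns the commanded pose from where the row before left it; what a row does not reach is not made up. A row lasts 1/12 s, in which the tool goes at most 41.7 mm and 7.16 degrees, less where a joint would pass 70% of its speed; a pose out of reach is approached as far as the arm can. A call with a number of a shift or a turn outside -1 to 1 is refused whole. A call with a gripper value outside its range is refused whole. The fingers move at their own pace and stop on an object; "squeeze" is the grip in N (left out, the last holds). Time passes only in rows, so rows that do not move let the fingers close. It gives the time, the measured TCP pose, the force, the opening and the grip force at its end, in the units of the state.
- r.sense(): the state, without advancing time (a new reading comes with each control period).
- vision.read_camera(name): name is "scene" or "side" or "wrist"; returns the picture (400x640x3 uint8, red, green, blue); there is no depth.
- vision.get_calibration(name): a dict with "mtx" (3x3 intrinsics, pixels), "extrinsics" (4x4, takes a point from world to camera coordinates). Camera axes: x right, y down, z forward; pixel columns grow to the right and rows downward; lengths in m; the calibration is good to about 2 mm. A picture is of the moment at which its call begins: read the wrist's pose just before it. get_calibration takes no time and is no camera call; for the wrist camera it gives the pose at the moment of the call.
- r.finish_job(): hands the job in; it is judged then, once.
The state is a dict: "time": time; "joint_pos": joint angles; "dq": joint speeds; "effort": joint torques, N m; "ee_pos": TCP position; "orientation": TCP orientation; "contact_force": force on the tool from outside, world axes, zero at the start; "torque": the same for the moment, N m; "grip_width": finger opening in m; "grip_force": force on a finger pad.
Only numpy, scipy, OpenCV 4.12 (cv2) and the standard library are available. Lean on these libraries where they do the work, as an engineer would, in place of code of your own. Each camera call takes 0.05 s, during which the arm holds its last target. There are 200 camera calls.

## Working session

There is one attempt and no reset: what is moved stays moved. The work goes in short steps, Python scripts to look and compute and a tool call to move; the robot and the scene stay as the last step left them, time stands still between calls to the robot, and variables do not carry over. Pictures are saved under pics/ and viewed, at most 10 in all, crops included, and the job is handed in when it is done.

Besides the shell and the picture viewer there is one more tool, called as name([rows], argument=value, ...), one row to a line, values as JSON. arm_command: Moves the arm, as the interface text tells. Shift numbers are shares of 0.1 m and turn numbers shares of 4 degrees, none past 1 either way. Its arguments: {"type":"object","properties":{"motion":{"type":"array","items":{"type":"array","items":{"type":"number"}}},"squeeze":{"type":"number"}},"required":["motion"]}

```bash
mkdir -p pics; python3 - <<'E'
from plant import r, vision
import cv2,numpy as np
print(r.sense())
for n in ("scene","side"):
    im=vision.read_camera(n); cv2.imwrite(f"pics/{n}0.png",im[:,:,::-1])
    c=vision.get_calibration(n); print(n,c["mtx"].round(1).tolist(),c["extrinsics"].round(3).tolist())
E
```

```text
{'time': 0.0, 'joint_pos': array([ 1.17411503,  0.32184873, -0.07008502,  1.45165402,  0.02258944,
        1.3707659 , -0.05692808]), 'dq': array([ 0.00088022, -0.00063798,  0.00103625,  0.00144447,  0.00111616,
       -0.00124054, -0.00010968]), 'effort': array([ 6.35953875e-04, -4.93591762e+01, -3.81745733e-01, -3.14336228e+01,
        1.30279144e-02,  1.13678322e-02, -5.24590035e-06]), 'ee_pos': array([ 0.25933493, -0.59551124,  0.25521725]), 'orientation': array([-3.07376891e+00, -6.40353628e-01,  7.34712651e-04]), 'contact_force': array([ 0.53670833, -0.11402189, -0.89530087]), 'torque': array([0.00575638, 0.00352662, 0.04639243]), 'grip_force': 0.0, 'grip_width': 0.08538017338571592}
scene [[389.8, 0.0, 321.1], [0.0, 389.8, 197.6], [0.0, 0.0, 1.0]] [[-0.531, -0.847, 0.023, 0.299], [-0.517, 0.303, -0.801, 0.341], [0.671, -0.437, -0.599, 0.682], [0.0, 0.0, 0.0, 1.0]]
side [[442.5, 0.0, 320.1], [0.0, 442.5, 192.3], [0.0, 0.0, 1.0]] [[0.999, 0.035, -0.013, -0.554], [0.006, -0.48, -0.877, 0.086], [-0.036, 0.877, -0.48, 1.438], [0.0, 0.0, 0.0, 1.0]]
```

View pics/scene0.png

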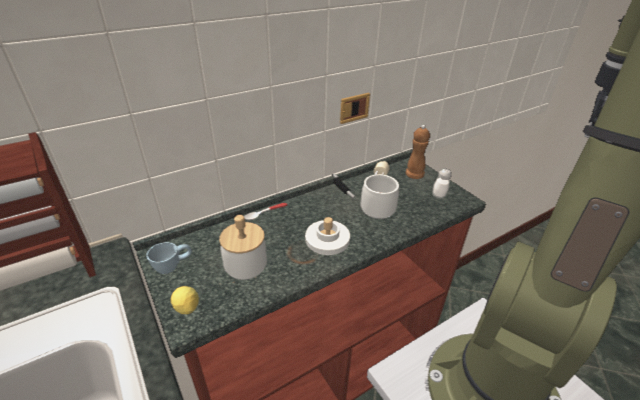

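View pics/side0.png

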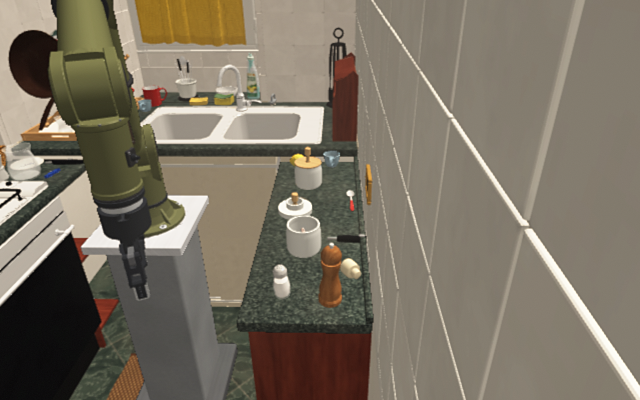

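The scene view shows the lidded crock at (244,250), the two-part lid at (328,236) and the open crock at (380,195). In the side view they are at (308,172), (295,207) and (304,237). I'll cast rays for rough positions and refine them with the wrist camera.

```bash
cat > h.py <<'E'
from plant import r, vision
import cv2,numpy as np
from scipy.spatial.transform import Rotation as R
def ray(c,uv,z):
    K,E=c["mtx"],c["extrinsics"]; Rm,t=E[:3,:3],E[:3,3]
    d=Rm.T@np.linalg.solve(K,[uv[0],uv[1],1.]); o=-Rm.T@t
    return o+d*(z-o[2])/d[2]
def proj(c,p):
    q=c["mtx"]@(c["extrinsics"]@np.append(p,1))[:3]; return q[:2]/q[2]
E
python3 - <<'E'
from h import *
for n,pts in {"scene":[("lidplate",(328,237),.04),("openrim",(380,183),.085),("knob",(328,219),.094),("fit",(243,236),.09)],"side":[("lidplate",(295,208),.04),("openrim",(304,227),.085),("knob",(295,195),.094),("fit",(308,164),.09),("mill",(331,302),0),("shaker",(282,295),0),("garlic?",(350,270),.02)]}.items():
    c=vision.get_calibration(n)
    for k,uv,z in pts: print(n,k,ray(c,uv,z).round(3))
c=vision.get_calibration("wrist"); print(c["mtx"].round(1).tolist()); E=c["extrinsics"]
s=r.sense(); Rt=R.from_rotvec(s["orientation"]).as_matrix()
print("tool axes\n",Rt.round(3),"\ncam in tool",(Rt.T@(-E[:3,:3].T@E[:3,3]-s["ee_pos"])).round(3),"\ncam R in tool",(Rt.T@E[:3,:3].T).round(3))
E
```

```text
scene lidplate [0.447 0.054 0.04 ]
scene openrim [ 0.514 -0.153  0.085]
scene knob [0.45  0.054 0.094]
scene fit [0.5   0.244 0.09 ]
side lidplate [0.474 0.007 0.04 ]
side openrim [ 0.516 -0.171  0.085]
side knob [ 0.477 -0.005  0.094]
side fit [0.504 0.231 0.09 ]
side mill [ 0.594 -0.376 -0.   ]
side shaker [ 0.47  -0.353  0.   ]
side garlic? [ 0.642 -0.276  0.02 ]
[[327.6, 0.0, 321.1], [0.0, 327.6, 198.9], [0.0, 0.0, 1.0]]
tool axes
 [[ 0.917  0.399 -0.001]
 [ 0.399 -0.917  0.002]
 [-0.    -0.002 -1.   ]] 
cam in tool [ 0.076 -0.    -0.117] 
cam R in tool [[-0.001 -0.954 -0.301]
 [ 1.    -0.001  0.   ]
 [-0.    -0.301  0.954]]
```

arm_command([
  [0.15,0.31,0.06,0,0,0,1],
  [0.15,0.31,0.06,0,0,0,1],
  [0.15,0.31,0.06,0,0,0,1],
  [0.15,0.31,0.06,0,0,0,1],
  [0.15,0.31,0.06,0,0,0,1],
])

```text
time: 0.52
ee_pos: [0.3349, -0.4392, 0.2861]
orientation: [-3.075, -0.64, 0.001]
contact_force: [0.5, -0.3, 0.5]
grip_width: 0.0855
grip_force: 0.0
```

arm_command([
  [0.15,0.31,0.06,0,0,0,1],
  [0.15,0.31,0.06,0,0,0,1],
  [0.15,0.31,0.06,0,0,0,1],
  [0.15,0.31,0.06,0,0,0,1],
  [0.15,0.31,0.06,0,0,0,1],
])

```text
time: 0.93
ee_pos: [0.4098, -0.2842, 0.3163]
orientation: [-3.076, -0.641, 0.001]
contact_force: [0.8, -1.0, 0.1]
grip_width: 0.0858
grip_force: 0.0
```

arm_command([
  [0.15,0.31,0,0,0,0,1],
  [0.15,0.31,0,0,0,0,1],
  [0.1,0.25,0,0,0,0,1],
  [0,0,0,0,0,0,1],
  [0,0,0,0,0,0,1],
])

```text
time: 1.35
ee_pos: [0.45, -0.1973, 0.3162]
orientation: [3.074, 0.647, -0.001]
contact_force: [-1.1, -0.6, -0.4]
grip_width: 0.0857
grip_force: 0.0
```

```bash
python3 - <<'E'
from h import *
import pickle
c=vision.get_calibration("wrist"); im=vision.read_camera("wrist"); cv2.imwrite("pics/w1.png",im[:,:,::-1]); pickle.dump(c,open("w1.pkl","wb"))
s=r.sense(); print(s["time"],s["ee_pos"],s["orientation"],r.nose_length)
for p in [(.515,-.16,.085),(.46,.02,.074)]: print(proj(c,p))
E
```

```text
1.4 [ 0.44930384 -0.19903495  0.31605096] [ 3.07491643e+00  6.41945568e-01 -1.42722035e-03] 0.025
[313.54928387  96.84611865]
[131.37416928  74.25358367]
```

View pics/w1.png

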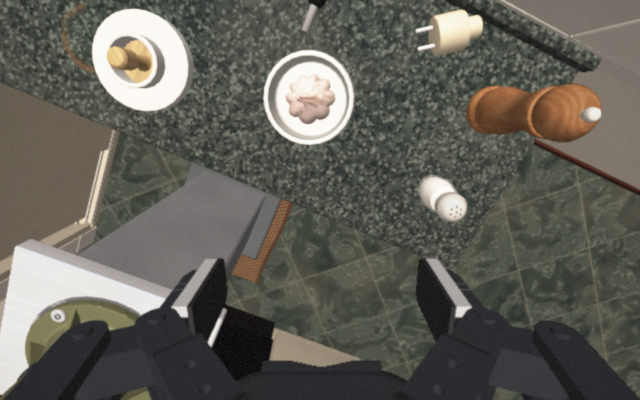

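The wrist view shows the open crock with the garlic at (309,97) and the two-part lid plate at (142,60), with its knob at (120,57).

```bash
cat >> h.py <<'E'
def disks(im,c,z,rmin,rmax,x0=(.35,.65),y0=(-.35,.35),thr=150):
    """rectify onto plane z (0.5 mm/px), fit circles to outer contours of white blobs"""
    x=np.arange(x0[0],x0[1],.0005); y=np.arange(y0[0],y0[1],.0005); X,Y=np.meshgrid(x,y)
    P=np.stack([X,Y,np.full_like(X,z),np.ones_like(X)],-1)@(c["mtx"]@c["extrinsics"][:3]).T
    m=(P[...,:2]/P[...,2:]).astype(np.float32); im2=cv2.remap(im,m[...,0],m[...,1],cv2.INTER_LINEAR)
    hsv=cv2.cvtColor(im2,cv2.COLOR_RGB2HSV); w=((hsv[...,2]>thr)&(hsv[...,1]<60)).astype(np.uint8)
    w=cv2.morphologyEx(w,cv2.MORPH_OPEN,np.ones((5,5)))
    out=[]
    for k in cv2.findContours(w,cv2.RETR_EXTERNAL,cv2.CHAIN_APPROX_NONE)[0]:
        if len(k)<60: continue
        e=cv2.fitEllipse(cv2.convexHull(k)); a=np.array(e[1])*.0005
        if rmin<a.min()/2 and a.max()/2<rmax: out.append((x[0]+e[0][0]*.0005,y[0]+e[0][1]*.0005,a/2))
    return out
E
python3 - <<'E'
from h import *
import pickle
c=pickle.load(open("w1.pkl","rb")); im=cv2.imread("pics/w1.png")[:,:,::-1].copy()
for z in (.026,.085): print(z,disks(im,c,z,.03,.075))
E
```

```text
0.026 [(np.float64(0.4698503112792969), np.float64(0.03859341430664065), array([0.05457532, 0.05591257])), (np.float64(0.5097188110351563), np.float64(-0.15411541748046872), array([0.0539105 , 0.05426015]))]
0.085 [(np.float64(0.4770512161254883), np.float64(0.008926025390625036), array([0.04663246, 0.04780181])), (np.float64(0.5111127014160156), np.float64(-0.15584860229492184), array([0.04606254, 0.0464056 ]))]
```

arm_command([
  [0.03,0.34,-0.14,0,0,0,1],
  [0.03,0.34,-0.14,0,0,0,1],
  [0.03,0.34,-0.14,0,0,0,1],
  [0.03,0.34,-0.14,0,0,0,1],
  [0.03,0.34,-0.14,0,0,0,1],
])

```text
time: 1.82
ee_pos: [0.4642, -0.0296, 0.2456]
orientation: [3.076, 0.635, -0.0]
contact_force: [0.9, -0.3, 0.3]
grip_width: 0.0859
grip_force: 0.0
```

arm_command([
  [0.03,0.34,-0.14,0,0,0,1],
  [0.03,0.34,-0.14,0,0,0,1],
  [0,0,0,0,0,0,1],
  [0,0,0,0,0,0,1],
  [0,0,0,0,0,0,1],
])

```text
time: 2.23
ee_pos: [0.4707, 0.037, 0.2182]
orientation: [3.076, 0.637, -0.001]
contact_force: [-0.6, 0.1, -0.4]
grip_width: 0.0854
grip_force: 0.0
```

```bash
python3 - <<'E'
from h import *
s=r.sense();c=vision.get_calibration("wrist"); im=vision.read_camera("wrist"); cv2.imwrite("pics/w2.png",im[:,:,::-1])
print(s["time"],s["ee_pos"],s["orientation"])
print(disks(im,c,.026,.03,.075)); 
for z in (.046,.074): print(proj(c,(.47,.0386,z)))
print(ray(c,(320,200),.074))
E
```

```text
2.2333 [0.47065482 0.0370111  0.21820087] [ 3.07570829e+00  6.36906662e-01 -1.10458874e-03]
[(np.float64(0.46961972045898437), np.float64(0.04027096557617188), array([0.05490999, 0.05546898]))]
[319.43819236 182.75487244]
[319.30067452 191.3496653 ]
[0.46330813 0.03508717 0.074     ]
```

View pics/w2.png

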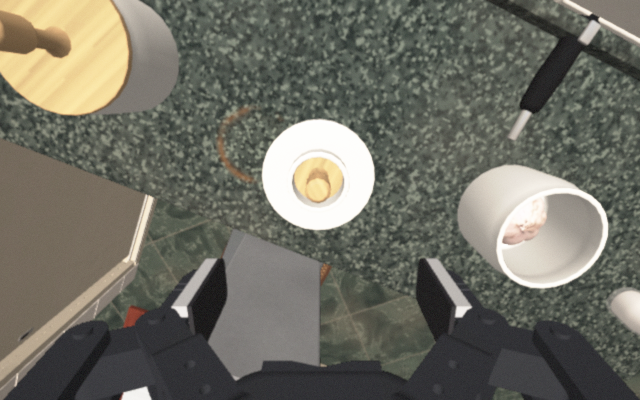

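arm_command([
  [0,0.01,-0.3,0,0,0,-0.2],
  [0,0.01,-0.3,0,0,0,-0.2],
  [0,0,-0.3,0,0,0,-0.2],
  [0,0,-0.1,0,0,0,-0.2],
  [0,0,0,0,0,0,-0.2],
])

```text
time: 2.7
ee_pos: [0.4688, 0.0392, 0.1163]
orientation: [-3.075, -0.636, 0.008]
contact_force: [-0.1, 0.3, 0.0]
grip_width: 0.0343
grip_force: 0.0
```

arm_command([
  [0,0,-0.1,0,0,0,-0.2],
  [0,0,-0.05,0,0,0,-0.2],
  [0,0,0,0,0,0,-0.2],
  [0,0,0,0,0,0,-0.2],
  [0,0,0,0,0,0,-0.2],
])

```text
time: 3.12
ee_pos: [0.4713, 0.0411, 0.1042]
orientation: [3.075, 0.641, 0.002]
contact_force: [-0.6, 0.2, 0.7]
grip_width: 0.034
grip_force: 0.0
```

```bash
python3 - <<'E'
from h import *
s=r.sense();c=vision.get_calibration("wrist"); im=vision.read_camera("wrist"); si=vision.read_camera("side"); cs=vision.get_calibration("side")
u,v=proj(cs,(.47,.04,.06)).astype(int); print(u,v)
print(s["time"],s["ee_pos"],s["grip_width"],disks(im,c,.026,.03,.075))
a=cv2.resize(im,(480,300)); b=cv2.resize(si[v-40:v+35,u-60:u+60],(480,300),interpolation=cv2.INTER_CUBIC)
cv2.imwrite("pics/c3.png",np.vstack([a,b])[:,:,::-1])
E
```

```text
294 197
3.1167 [0.47125019 0.04106938 0.10421798] 0.034031104314931934 [(np.float64(0.4645190658569336), np.float64(0.03795693969726566), array([0.05466339, 0.06184801]))]
```

View pics/c3.png

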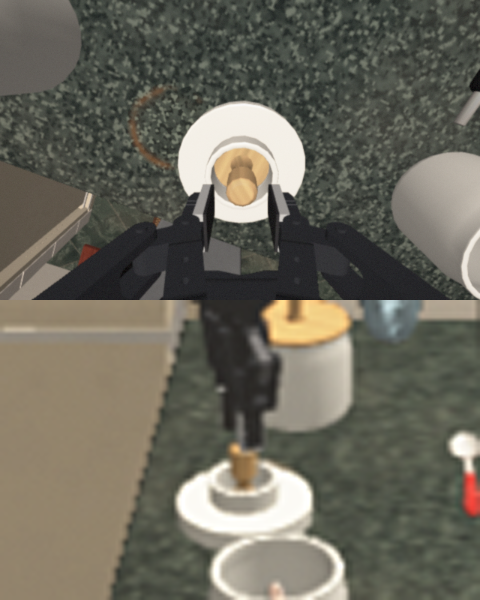

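The knob is centred between the pads and the tips are about 25 mm ahead of the TCP. Next I descend, close and lift.

arm_command([
  [0,0,-0.1,0,0,0,-0.2],
  [0,0,-0.1,0,0,0,-0.2],
  [0,0,-0.05,0,0,0,-0.2],
  [0,0,0,0,0,0,-0.2],
  [0,0,0,0,0,0,-0.2],
])

```text
time: 3.63
ee_pos: [0.4699, 0.0412, 0.0776]
orientation: [-3.075, -0.641, 0.003]
contact_force: [0.0, -0.1, -0.0]
grip_width: 0.0343
grip_force: 0.0
```

arm_command([
  [0,0,0,0,0,0,-1],
  [0,0,0,0,0,0,-1],
  [0,0,0,0,0,0,-1],
  [0,0,0,0,0,0,-1],
  [0,0,0,0,0,0,-1],
], squeeze=50)

```text
time: 4.05
ee_pos: [0.4708, 0.0408, 0.0785]
orientation: [3.075, 0.64, 0.001]
contact_force: [0.8, -1.2, -0.5]
grip_width: 0.0197
grip_force: 49.0
```

arm_command([
  [0,0,0.05,0,0,0,-1],
  [0,0,0.1,0,0,0,-1],
  [0,0,0.1,0,0,0,-1],
  [0,0,0.05,0,0,0,-1],
  [0,0,0,0,0,0,-1],
])

```text
time: 4.47
ee_pos: [0.4718, 0.0412, 0.1102]
orientation: [3.074, 0.64, 0.005]
contact_force: [-0.6, 0.5, -3.5]
grip_width: 0.0199
grip_force: 49.3
```

arm_command([
  [0,0,0.08,0,0,0,-1],
  [0,0,0.15,0,0,0,-1],
  [0,0,0.2,0,0,0,-1],
  [0,0,0.2,0,0,0,-1],
  [0,0,0.2,0,0,0,-1],
])

```text
time: 4.88
ee_pos: [0.47, 0.0412, 0.1922]
orientation: [-3.075, -0.641, 0.001]
contact_force: [-0.6, -0.2, -4.2]
grip_width: 0.0197
grip_force: 49.3
```

arm_command([
  [0,0,0.15,0,0,0,-1],
  [0,0,0.1,0,0,0,-1],
  [0,-0.05,0.05,0,0,0,-1],
  [0.02,-0.1,0,0,0,0,-1],
  [0.03,-0.15,0,0,0,0,-1],
])

```text
time: 5.3
ee_pos: [0.4751, 0.0111, 0.2208]
orientation: [-3.075, -0.644, 0.001]
contact_force: [0.0, 0.3, -4.1]
grip_width: 0.0195
grip_force: 49.3
```

arm_command([
  [0.05,-0.2,0,0,0,0,-1],
  [0.05,-0.2,0,0,0,0,-1],
  [0.05,-0.2,0,0,0,0,-1],
  [0.05,-0.2,0,0,0,0,-1],
  [0.05,-0.2,0,0,0,0,-1],
])

```text
time: 5.72
ee_pos: [0.4997, -0.0912, 0.2196]
orientation: [-3.075, -0.639, 0.004]
contact_force: [-0.1, -0.0, -3.2]
grip_width: 0.0201
grip_force: 49.3
```

arm_command([
  [0.05,-0.2,0,0,0,0,-1],
  [0.03,-0.15,0,0,0,0,-1],
  [0,-0.1,0,0,0,0,-1],
  [0,0,0,0,0,0,-1],
  [0,0,0,0,0,0,-1],
])

```text
time: 6.13
ee_pos: [0.508, -0.1337, 0.2207]
orientation: [-3.074, -0.639, 0.002]
contact_force: [-0.9, -0.3, -3.3]
grip_width: 0.0199
grip_force: 49.3
```

```bash
python3 - <<'E'
from h import *
s=r.sense();c=vision.get_calibration("wrist"); im=vision.read_camera("wrist"); si=vision.read_camera("side"); cs=vision.get_calibration("side"); sc=vision.read_camera("scene"); cc=vision.get_calibration("scene")
print(s["time"],s["ee_pos"],s["orientation"],s["grip_width"])
zp=s["ee_pos"][2]-.0785+.026
print("outer",disks(im,c,zp,.03,.075))
for n,i,k in(("side",si,cs),("scene",sc,cc)):
    u,v=proj(k,(.511,-.156,.11)).astype(int); print(n,u,v)
    cv2.imwrite(f"pics/{n}4.png",i[:,:,::-1])
    globals()[n]=cv2.resize(i[v-50:v+50,u-60:u+60],(360,300),interpolation=cv2.INTER_CUBIC)
cv2.imwrite("pics/c4.png",np.vstack([cv2.resize(im,(480,300)),cv2.resize(np.hstack([side,scene]),(480,200))])[:,:,::-1])
E
```

```text
6.1333 [ 0.50799514 -0.13374591  0.2206617 ] [-3.07434718e+00 -6.39345913e-01  1.78861277e-03] 0.019888596671651507
outer [(np.float64(0.5081188659667969), np.float64(-0.13400512695312497), array([0.05352301, 0.05850684]))]
side 302 216
scene 382 175
```

View pics/c4.png

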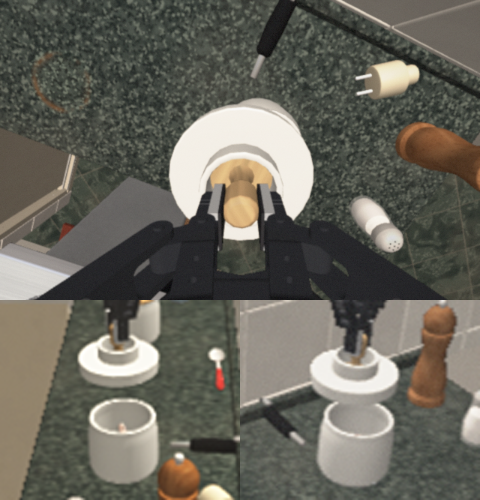

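arm_command([
  [0.01,-0.08,0,0,0,0,-1],
  [0.02,-0.08,0,0,0,0,-1],
  [0.01,-0.06,-0.03,0,0,0,-1],
  [0,0,-0.08,0,0,0,-1],
  [0,0,-0.1,0,0,0,-1],
])

```text
time: 6.7
ee_pos: [0.5128, -0.1568, 0.2]
orientation: [3.076, 0.638, 0.001]
contact_force: [-0.7, 0.5, -4.3]
grip_width: 0.0199
grip_force: 49.4
```

arm_command([
  [0,0,-0.1,0,0,0,-1],
  [0,0,-0.08,0,0,0,-1],
  [0,0,-0.06,0,0,0,-1],
  [0,0,0,0,0,0,-1],
  [0,0,0,0,0,0,-1],
])

```text
time: 7.12
ee_pos: [0.5123, -0.1556, 0.1758]
orientation: [-3.075, -0.641, 0.001]
contact_force: [0.8, 0.3, -4.6]
grip_width: 0.0195
grip_force: 49.3
```

```bash
python3 - <<'E'
from h import *
S=[]
ims={n:vision.read_camera(n) for n in("side","scene")}
s=r.sense(); print(s["time"],s["ee_pos"],s["orientation"],s["contact_force"])
# crock rim centre from earlier uncovered pictures: edge widths of crock body & plate, per camera
out=[]
for n in("side","scene"):
    k=vision.get_calibration(n); u,v=proj(k,(.511,-.156,.09)).astype(int)
    i=ims[n]; cv2.imwrite(f"pics/{n}5.png",i[:,:,::-1])
    out.append(cv2.resize(i[v-35:v+40,u-35:u+40],(400,400),interpolation=cv2.INTER_CUBIC))
    print(n,u,v)
cv2.imwrite("pics/c5.png",np.hstack(out)[:,:,::-1])
E
```

```text
7.2167 [ 0.51294556 -0.15589626  0.17677877] [3.07499231e+00 6.41043103e-01 1.16749721e-03] [-0.0969825   0.20445101 -3.56330938]
side 302 222
scene 381 181
```

View pics/c5.png

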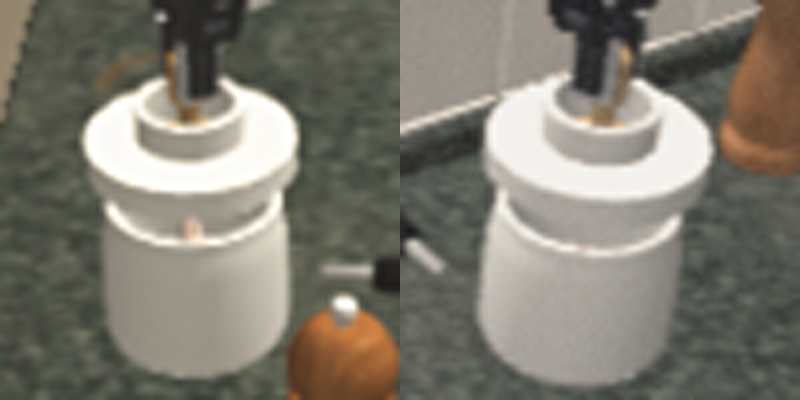

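```bash
python3 - <<'E'
from h import *
for n in("side","scene"):
    k=vision.get_calibration(n); im=cv2.imread(f"pics/{n}5.png")
    u,v=proj(k,(.511,-.156,.09)).astype(int)
    f=6; g=cv2.resize(im[v-35:v+40,u-35:u+40],None,fx=f,fy=f,interpolation=cv2.INTER_CUBIC)
    hsv=cv2.cvtColor(g,cv2.COLOR_BGR2HSV); m=((hsv[...,2]>125)&(hsv[...,1]<60)).astype(np.uint8)
    zs=np.linspace(-.02,.2,200); L=np.array([proj(k,(.512,-.156,z)) for z in zs])
    # lateral world direction in image x
    d=k["extrinsics"][0,:3]
    depth=(k["extrinsics"]@[.512,-.156,.08,1])[2]; mm=depth/k["mtx"][0,0]*1000
    print(n,"mm/px",mm.round(2),"x dir",d.round(2))
    for row in range(60,420,15):
        c=np.flatnonzero(m[row]); 
        if len(c)<60: continue
        # run containing the centre
        lab=np.split(c,np.flatnonzero(np.diff(c)>12)+1); s=max(lab,key=len)
        mid=((s[0]+s[-1])/2+.5)/f-.5+u-35; r0=(row+.5)/f-.5+v-35
        ua=np.interp(r0,L[::-1,1],L[::-1,0]); print(row,s[0],s[-1],"off mm",((mid-ua)*mm).round(1))
E
```

```text
side mm/px 2.81 x dir [ 1.    0.03 -0.01]
105 135 188 off mm -24.2
120 227 321 off mm 28.2
135 232 332 off mm 31.7
150 92 336 off mm -0.4
165 92 335 off mm -0.9
180 98 335 off mm 0.2
195 103 332 off mm 0.4
210 107 321 off mm -1.5
225 117 319 off mm 0.2
240 118 320 off mm 0.4
255 221 325 off mm 25.4
270 119 325 off mm 1.2
285 119 326 off mm 1.2
300 120 327 off mm 1.4
315 120 327 off mm 1.2
330 121 327 off mm 1.1
345 123 326 off mm 1.1
360 123 324 off mm 0.4
375 128 318 off mm -0.1
390 136 308 off mm -0.8
405 151 290 off mm -1.8
scene mm/px 2.68 x dir [-0.53 -0.85  0.02]
60 0 194 off mm -62.9
75 0 193 off mm -62.2
90 0 193 off mm -61.3
105 0 200 off mm -58.8
120 0 217 off mm -54.0
135 95 200 off mm -35.6
150 95 350 off mm -1.2
165 94 353 off mm 0.2
180 93 351 off mm 0.5
195 96 344 off mm 0.5
210 107 336 off mm 2.1
225 106 330 off mm 1.5
240 100 317 off mm -1.8
255 95 316 off mm -2.2
270 95 309 off mm -2.8
285 91 312 off mm -2.1
300 91 309 off mm -1.8
315 89 307 off mm -1.8
330 88 305 off mm -1.5
345 86 301 off mm -1.9
360 87 299 off mm -1.2
375 94 295 off mm 0.4
390 102 291 off mm 2.3
405 116 279 off mm 3.6
```

arm_command([
  [0.01,0.01,-0.03,0,0,0,-1],
  [0,0,-0.03,0,0,0,-1],
  [0,0,-0.03,0,0,0,-1],
  [0,0,-0.03,0,0,0,-1],
  [0,0,0,0,0,0,-1],
])

```text
time: 7.63
ee_pos: [0.513, -0.1549, 0.1635]
orientation: [-3.075, -0.641, 0.002]
contact_force: [-0.2, 0.1, -4.1]
grip_width: 0.0199
grip_force: 49.3
```

arm_command([
  [0,0,-0.02,0,0,0,-1],
  [0,0,-0.02,0,0,0,-1],
  [0,0,-0.02,0,0,0,-1],
  [0,0,0,0,0,0,-1],
  [0,0,0,0,0,0,-1],
])

```text
time: 8.05
ee_pos: [0.5135, -0.1549, 0.1582]
orientation: [-3.075, -0.641, 0.0]
contact_force: [-0.3, -0.7, -4.8]
grip_width: 0.0195
grip_force: 49.4
```

arm_command([
  [0,0,-0.02,0,0,0,-1],
  [0,0,-0.02,0,0,0,-1],
  [0,0,-0.02,0,0,0,-1],
  [0,0,0,0,0,0,-1],
  [0,0,0,0,0,0,-1],
])

```text
time: 8.47
ee_pos: [0.5134, -0.155, 0.1522]
orientation: [-3.075, -0.641, 0.001]
contact_force: [-0.1, 0.7, -2.9]
grip_width: 0.0193
grip_force: 49.3
```

arm_command([
  [0,0,-0.01,0,0,0,-1],
  [0,0,-0.01,0,0,0,-1],
  [0,0,0,0,0,0,-1],
  [0,0,0,0,0,0,-1],
])

```text
time: 8.8
ee_pos: [0.5135, -0.1549, 0.1503]
orientation: [3.076, 0.641, -0.0]
contact_force: [0.0, -0.7, -4.4]
grip_width: 0.0196
grip_force: 49.3
```

arm_command([
  [0,0,-0.01,0,0,0,-1],
  [0,0,0,0,0,0,-1],
  [0,0,0,0,0,0,-1],
])

```text
time: 9.05
ee_pos: [0.5138, -0.1551, 0.1496]
orientation: [3.075, 0.641, 0.001]
contact_force: [0.5, 0.5, -2.4]
grip_width: 0.0197
grip_force: 49.5
```

arm_command([
  [0,0,-0.01,0,0,0,-1],
  [0,0,0,0,0,0,-1],
  [0,0,0,0,0,0,-1],
])

```text
time: 9.3
ee_pos: [0.5139, -0.1553, 0.1494]
orientation: [3.075, 0.64, 0.001]
contact_force: [-2.6, -0.9, 5.5]
grip_width: 0.0199
grip_force: 50.3
```

Contact comes at the home height. Now I release the knob and retreat straight up.

arm_command([
  [0,0,0,0,0,0,-0.2],
  [0,0,0,0,0,0,-0.2],
  [0,0,0,0,0,0,-0.2],
  [0,0,0,0,0,0,-0.2],
  [0,0,0,0,0,0,-0.2],
])

```text
time: 9.72
ee_pos: [0.5136, -0.1549, 0.1482]
orientation: [-3.075, -0.641, -0.0]
contact_force: [-0.1, 0.1, -0.6]
grip_width: 0.0345
grip_force: 0.0
```

arm_command([
  [0,0,0.1,0,0,0,-0.2],
  [0,0,0.2,0,0,0,-0.2],
  [0,0,0.2,0,0,0,0.5],
  [0,0,0.2,0,0,0,1],
  [0,0,0.1,0,0,0,1],
])

```text
time: 10.13
ee_pos: [0.5148, -0.1551, 0.2316]
orientation: [3.073, 0.64, 0.005]
contact_force: [-0.2, -0.4, 0.1]
grip_width: 0.0691
grip_force: 0.0
```

arm_command([
  [0,0,0.1,0,0,0,1],
  [0,0,0,0,0,0,1],
  [0,0,0,0,0,0,1],
])

```text
time: 10.38
ee_pos: [0.5135, -0.155, 0.2383]
orientation: [3.075, 0.641, 0.0]
contact_force: [0.1, 0.7, 0.2]
grip_width: 0.0854
grip_force: 0.0
```

```bash
python3 - <<'E'
from h import *
s=r.sense();c=vision.get_calibration("wrist"); im=vision.read_camera("wrist"); si=vision.read_camera("side"); cs=vision.get_calibration("side"); sc=vision.read_camera("scene"); cc=vision.get_calibration("scene")
print(s["time"],s["ee_pos"],s["orientation"],s["grip_width"])
print("outer",disks(im,c,.097,.03,.075), proj(c,(.5135,-.155,.117)),proj(c,(.5135,-.155,.145)))
out=[]
for i,k in((si,cs),(sc,cc)):
    u,v=proj(k,(.511,-.156,.09)).astype(int)
    out.append(cv2.resize(i[v-40:v+40,u-40:u+40],(320,280),interpolation=cv2.INTER_CUBIC))
cv2.imwrite("pics/c6.png",np.vstack([cv2.resize(im,(480,300)),cv2.resize(np.hstack(out),(480,210))])[:,:,::-1])
E
```

```text
10.3833 [ 0.51349863 -0.15498229  0.23828355] [3.07533167e+00 6.40617115e-01 3.81570791e-05] 0.08537790533034227
outer [(np.float64(0.5126993865966797), np.float64(-0.15525999450683592), array([0.05447437, 0.05503638]))] [321.52981939 199.8948405 ] [321.60120932 212.38101304]
```

View pics/c6.png

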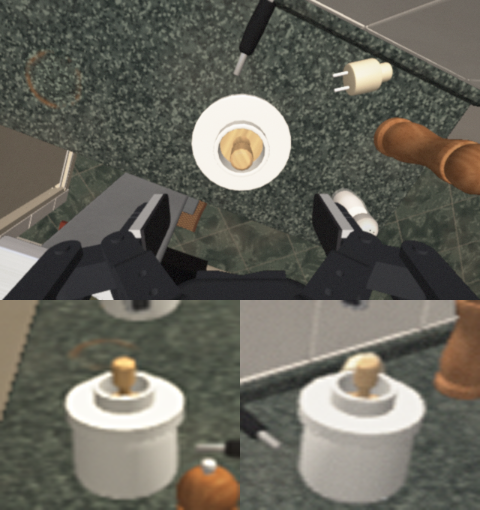

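Both lids are seated and level: the plate fits a 55 mm radius at the home height, centred at (0.5127,-0.1553). Now I take the collar.

arm_command([
  [0,0,-0.2,0,0,0,0.75],
  [0,0,-0.3,0,0,0,0.75],
  [0,0,-0.3,0,0,0,0.75],
  [0,0,-0.15,0,0,0,0.75],
  [0,0,-0.05,0,0,0,0.75],
])

```text
time: 10.95
ee_pos: [0.5108, -0.1542, 0.1342]
orientation: [-3.071, -0.64, 0.01]
contact_force: [-0.9, -0.1, 0.1]
grip_width: 0.0747
grip_force: 0.0
```

arm_command([
  [0,0,-0.05,0,0,0,0.75],
  [0,0,-0.05,0,0,0,0.75],
  [0,0,0,0,0,0,0.75],
  [0,0,0,0,0,0,0.75],
])

```text
time: 11.28
ee_pos: [0.5141, -0.1551, 0.1291]
orientation: [3.075, 0.641, 0.002]
contact_force: [-0.5, -0.2, -0.5]
grip_width: 0.0747
grip_force: 0.0
```

arm_command([
  [0,0,-0.03,0,0,0,0.75],
  [0,0,0,0,0,0,0.75],
  [0,0,0,0,0,0,0.75],
])

```text
time: 11.53
ee_pos: [0.5137, -0.155, 0.1257]
orientation: [3.075, 0.641, 0.001]
contact_force: [0.2, -0.8, 0.0]
grip_width: 0.0744
grip_force: 0.0
```

arm_command([
  [0,0,0,0,0,0,0.5],
  [0,0,0,0,0,0,0.4],
  [0,0,0,0,0,0,0],
  [0,0,0,0,0,0,-0.5],
  [0,0,0,0,0,0,-1],
], squeeze=40)

```text
time: 11.95
ee_pos: [0.5139, -0.1552, 0.1261]
orientation: [3.075, 0.641, 0.001]
contact_force: [-1.4, 0.0, 5.9]
grip_width: 0.0559
grip_force: 42.7
```

arm_command([
  [0,0,0,0,0,0,-1],
  [0,0,0,0,0,0,-1],
  [0,0,0,0,0,0,-1],
])

```text
time: 12.2
ee_pos: [0.514, -0.1552, 0.1261]
orientation: [3.075, 0.641, 0.001]
contact_force: [-1.1, 0.2, 5.3]
grip_width: 0.0561
grip_force: 42.7
```

arm_command([
  [0,0,0.03,0,0,0,-1],
  [0,0,0.05,0,0,0,-1],
  [0,0,0.05,0,0,0,-1],
  [0,0,0,0,0,0,-1],
  [0,0,0,0,0,0,-1],
])

```text
time: 12.62
ee_pos: [0.5137, -0.155, 0.1385]
orientation: [3.075, 0.641, 0.001]
contact_force: [0.0, -0.6, -2.5]
grip_width: 0.0559
grip_force: 43.0
```

```bash
python3 - <<'E'
from h import *
si=vision.read_camera("side"); cs=vision.get_calibration("side"); sc=vision.read_camera("scene"); cc=vision.get_calibration("scene")
out=[]
for i,k in((si,cs),(sc,cc)):
    u,v=proj(k,(.511,-.156,.1)).astype(int)
    out.append(cv2.resize(i[v-40:v+40,u-40:u+40],(400,400),interpolation=cv2.INTER_CUBIC))
cv2.imwrite("pics/c7.png",np.hstack(out)[:,:,::-1])
E
```

```text
(no output)
```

View pics/c7.png

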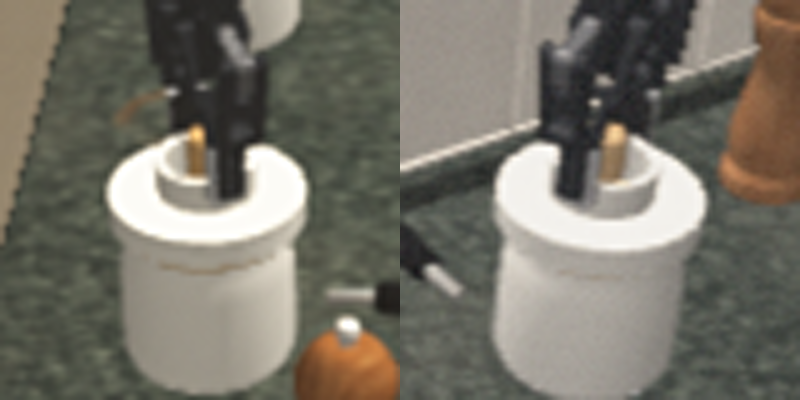

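The outer lid rises alone and level, with the wooden flange still down on the rim. I lift it clear.

arm_command([
  [0,0,0.08,0,0,0,-1],
  [0,0,0.12,0,0,0,-1],
  [0,0,0.15,0,0,0,-1],
  [0,0,0.15,0,0,0,-1],
  [0,0,0.15,0,0,0,-1],
])

```text
time: 13.13
ee_pos: [0.5138, -0.1549, 0.2052]
orientation: [3.075, 0.641, 0.001]
contact_force: [0.6, -0.6, -2.0]
grip_width: 0.0558
grip_force: 43.1
```

arm_command([
  [0,0,0.15,0,0,0,-1],
  [0,0,0.12,0,0,0,-1],
  [0,0,0.06,0,0,0,-1],
  [0,0,0,0,0,0,-1],
  [0,0,0,0,0,0,-1],
])

```text
time: 13.55
ee_pos: [0.5135, -0.1549, 0.2364]
orientation: [3.075, 0.641, 0.0]
contact_force: [-0.7, -0.2, -2.3]
grip_width: 0.0558
grip_force: 43.1
```

arm_command([
  [0,0,0,0,0,0,-1],
  [0,0,0,0,0,0,-1],
  [0,0,0,0,0,0,-1],
  [0,0,0,0,0,0,-1],
  [0,0,0,0,0,0,-1],
])

```text
time: 13.97
ee_pos: [0.5134, -0.1549, 0.236]
orientation: [-3.075, -0.641, 0.001]
contact_force: [0.8, -0.4, -2.3]
grip_width: 0.0559
grip_force: 43.1
```

```bash
python3 - <<'E'
from h import *
si=vision.read_camera("side"); cs=vision.get_calibration("side"); sc=vision.read_camera("scene"); cc=vision.get_calibration("scene")
out=[]
for i,k in((si,cs),(sc,cc)):
    u,v=proj(k,(.511,-.156,.13)).astype(int)
    out.append(cv2.resize(i[v-50:v+50,u-50:u+50],(400,400),interpolation=cv2.INTER_CUBIC))
cv2.imwrite("pics/c8.png",np.hstack(out)[:,:,::-1])
E
```

```text
(no output)
```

View pics/c8.png

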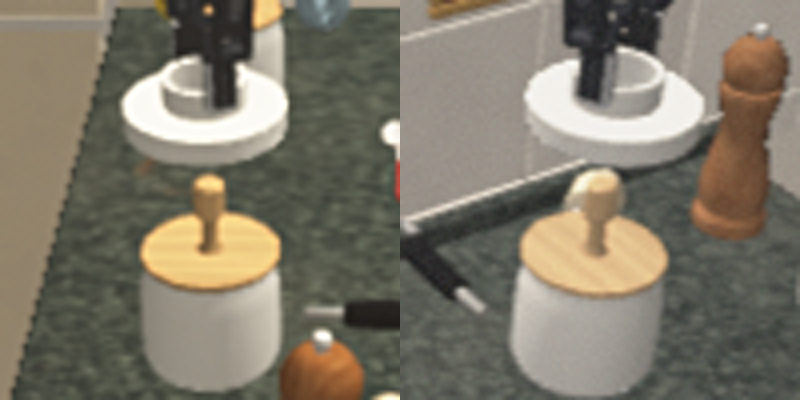

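The inner lid is seated and the outer lid is held level and clear above its knob.

```bash
python3 -c "
from plant import r
print(r.finish_job())"
```

```text
the job is handed in; nothing more can be done
None
```

I handed the job in at about 14 s: the inner lid looks fully home on the garlic crock, and the gripper is holding the outer lid level and still, well above the knob; the judge's verdict was not shown.

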